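# Lock the bayonet lid of the nut mill

## Robot

A 6-joint arm with a two-finger parallel gripper is mounted at the origin on the work surface; the furniture and walls round the work are solid. World frame = base frame: x ahead of the robot, y to its left, z up, the work surface at z = 0. Lengths are in m, angles in rad, forces in N, time in s.
With the tool pointing down it reaches from about 0.325 to 0.75 m from the base axis. Payload 7.6 kg.
Tool frame: the origin (TCP) lies on the centre line of the jaws, within the pads' length; the fingertips stand 14 mm ahead of it and the grasp point (between the pads) lies 5 mm behind it; z points along the fingers, y is the line along which they close (so a half turn about z gives the same grasp; the last joint's range is limited). The gripper opens to 85 mm and grips with 20 to 120 N. Pads are 22 mm wide; open, the fingers measure 114 mm over their backs; the gripper's body (76 mm by 85 mm) begins 54 mm behind the grasp point. The pads swing forward as they close: fully open they stand 13 mm farther back than shut.
Start: joints at [1.094, 0.052, 1.401, -0, 1.689, -0.07], TCP at [0.208, 0.482, 0.245] pointing down, gripper open.
Joint ranges: [-2.9, 2.9], [-0.91, 2.17], [0.12, 2.37], [-1.06, 4.2], [0.26, 2.73], [-2.93, 2.93]. Speed limits (rad/s): [2.57, 2.57, 3.01, 3.14, 3.14, 3.14].

## Interface

Orientations are given as [roll, pitch, yaw] about the fixed x, y, z axes, in that order (R = Rz(yaw) Ry(pitch) Rx(roll)).
In Python, from rig import ctrl gives the robot as it stands.
- The arm moves only by the tool arm_command, never from a script. Its argument "commands" is a list of rows, each a list of 3 entries, a list of its own where there are three numbers: the shift along the tool's x, y, z in m, then the turn, a rotation vector about the tool's x, y, z in rad, then the gripper command: -1 is fully open, 1 is shut, values between are in proportion. A call has 1 to 20 rows; each row shifts and turns the commanded pose from where the row before left it, along the tool's axes as they then stand; what a row does not reach is not made up. A row lasts 1/12 s, in which the tool goes at most 41.7 mm and 7.16 degrees, less where a joint would pass 70% of its speed; a pose out of reach is approached as far as the arm can. A call with a gripper value outside its range is refused whole. The fingers move at their own pace and stop on an object; "newtons" is the grip in N (left out, the last holds). Time passes only in rows, so rows that do not move let the fingers close. It gives the time, the measured TCP pose, the force, the opening and the grip force at its end, in the units of the state.
- ctrl.observe(): the state, without advancing time (a new reading comes with each control period).
- ctrl.snapshot(name): name is "side" or "top"; returns a dict with "img" (480x640x3 uint8, red, green, blue), "K" (3x3 intrinsics, pixels), "dist_coeffs" ([k1, k2, p1, p2, k3] as OpenCV has them; the pictures are not rectified), "T" (4x4, takes a point from camera to world coordinates). Camera axes: x right, y up, looking along -z (the intrinsics and any distortion apply to the point x, -y, -z); pixel columns grow to the right and rows downward; lengths in m; the calibration is good to about 2 mm. A picture is of the moment at which its call begins. There is no depth.
- ctrl.finish_job(): hands the job in; it is judged then, once.
Trained networks look in a picture, given as the dict that the camera call returned (one of the last four; its "shot" number tells which), for a name from the list of things; names that differ only in an ending like _2 or _b are one class to them, and where a whole thing is asked for, a point or a joint stands for the part that bears it (a point fixed in the world has none). Each returns a list of dicts, best first, with "p" (0 to 1); they miss things now and then, are a little off and sometimes report something else, mostly with a low value. They report only what shows in the picture. A call takes as long as a camera call. They do not tell look-alikes from the thing itself.
- ctrl.recognise(picture, thing): "box" ([centre column, centre row, width, height] in pixels, round what is visible of it).
- ctrl.masks_of(picture, thing): "pixels" (480x640 bool, what is visible of it) and "box" ([centre column, centre row, width, height] in pixels, round what is visible of it).
- ctrl.place_of(picture, thing): "centre" ([column, row] in pixels: a listed point, or the origin of a listed thing).
The state is a dict: "clock": time; "q": joint angles; "dq": joint speeds; "joint_efforts": joint torques, N m; "position": TCP position; "orientation": TCP orientation; "wrist_force": force on the tool from outside, world axes, zero at the start; "moment": the same for the moment, N m; "grip_width": finger opening in m; "grasp_force": force on a finger pad.
Only numpy, scipy, OpenCV 4.12 (cv2) and the standard library are available. Lean on these libraries where they do the work, as an engineer would, in place of code of your own. Each camera call takes 0.05 s, during which the arm holds its last target. There are 200 camera calls.

## Task

The lid of the nut mill is only sitting loose on its collar, so the mill cannot be used. Turn it clockwise (seen from above) by its bar grip until its hidden lugs find the slots and it sinks in, press it down against the spring and turn it a further quarter turn to the stop, then let go so that it clicks up into its lock and stays there level. Do not push over or shift the salt shaker, the jar and the little cup standing about.

Things in the scene. Friction and masses are not known exactly. Their poses are not given: they have to be found in the camera images.
- mill: Nut mill: round metal housing 144 mm across at the foot, fixed to the table, with a small outlet chute on its front (its -x side) and a black rocker switch on its -y side. Origin: on the mill's vertical axis at table height; z up. The collar on top can be clamped at any angle, so the mill's yaw does not tell where the collar's slots are; the lid hides them: feel for them.
- collar_mouth (a point): Centre of the rim of the mill's collar (100 mm across, bore 72 mm), 135 mm above the table. Two opposite 50-degree slots pass the lid's lugs, 7 degrees to spare each way. They start 25 to 60 degrees clockwise of the lugs. From each, a channel under a ledge runs 90 degrees clockwise to a 4 mm deep notch (lug play 3 degrees each way) and a solid stop. The other way is blocked.
- lid: Loose lid, 0.12 to 0.2 kg: metal cap 112 mm across with a skirt 18 mm deep; below it a plug 68 mm across that reaches into the collar. Origin: centre of the plug's foot; x along the bar grip, z up. Cap top 43 mm above the origin. It locks clockwise seen from above. Two opposite lugs, 24 mm wide, 6 mm thick, in line with the bar, sit 14 mm above the plug's foot.
- lid_grip (a point): Middle of the lid's straight black bar grip, 59 mm above the lid's origin: the bar is 64 mm long (lid x), 16 mm thick (lid y) and rises 31 mm above the cap, so its top is 15 mm above this point. The lid may be let go and regrasped while it is under the ledges: it stays captive there.
- lid_foot (a point): Same point as the lid's origin. Its height over the table tells the state: 121 mm sitting loose on the ledges; about 115 mm sunk in the slots, on the spring (0.6 N/mm); 105 mm let go under a ledge; it turns in the channels only when pressed below 105 mm (6 to 9 N; bottoms at 100 mm); 109 mm clicked up in the notches, locked.
- salt_shaker: Bystander: glass salt shaker with a grey cap, 44 mm across, 90 mm tall; origin at the centre of its foot.
- chilli_jar: Bystander: jar with a metal lid, 70 mm across, 112 mm tall; origin at the centre of its foot.
- dip_cup: Bystander: small open white cup, 67 mm across, 33 mm tall; origin at the centre of its foot.
There are look-alikes about, which are no part of the job. What is shaped like the lid but green or yellow is not meant. Leave any turquoise look-alike of the mill alone.

How it is judged:
At the end, for the whole second after the job is handed in: The lid is clicked up in the collar's notches: its origin 106.5 to 111.5 mm above the mill's origin, within 5 mm of the mill's axis, level within 0.08 rad, at rest and released (z of lid in the frame of mill between 0.1065 and 0.1115 m and horizontal distance between lid and mill below 0.005 m and angle between lid's own z axis and vertical below 0.08 rad and linear speed of lid below 0.01 m/s); the robot touches nothing.
It fails at once if the salt shaker is shifted more than 25 mm or tipped (distance of salt_shaker from where it was at the start of the episode above 0.025 m or angle between salt_shaker's own z axis and vertical above 0.4 rad).
It fails at once if the jar is shifted more than 25 mm or tipped (distance of chilli_jar from where it was at the start of the episode above 0.025 m or angle between chilli_jar's own z axis and vertical above 0.4 rad).
It fails at once if the little cup is shifted more than 25 mm or tipped (distance of dip_cup from where it was at the start of the episode above 0.025 m or angle between dip_cup's own z axis and vertical above 0.4 rad).
It also fails if it takes over 72 s, if anything falls off the work surface, if the arm or the gripper's body presses on something with over 40 N, if the wrist force passes 120 N, or if a joint passes its speed limit or range.

## Working session

There is one attempt and no reset: what is moved stays moved. The work goes in short steps, Python scripts to look and compute and a tool call to move; the robot and the scene stay as the last step left them, time stands still between calls to the robot, and variables do not carry over. Pictures are saved under pics/ and viewed, at most 10 in all, crops included, and the job is handed in when it is done.

Besides the shell and the picture viewer there is one more tool, called after "Emit:" as a command line: name --argument value ..., lists and objects as JSON in quotes. arm_command: Moves the arm, as the interface text tells. Its arguments: {"type":"object","properties":{"commands":{"type":"array"},"newtons":{"type":"number"}},"required":["commands"]}

```bash
mkdir -p pics; cat > h.py <<'E'
import numpy as np, cv2
from rig import ctrl
def ray(s,px):
    K=np.array(s["K"]);T=np.array(s["T"])
    u=cv2.undistortPoints(np.array([[px]],float),K,np.array(s["dist_coeffs"],float))[0,0]
    d=T[:3,:3]@np.array([u[0],-u[1],-1.0]); return T[:3,3],d/np.linalg.norm(d)
def at_z(s,px,z):
    o,d=ray(s,px); return o+d*(z-o[2])/d[2]
def proj(s,P):
    K=np.array(s["K"]);T=np.array(s["T"]);c=(np.atleast_2d(P)-T[:3,3])@T[:3,:3]
    c=c*[1,-1,-1]
    return cv2.projectPoints(c,np.zeros(3),np.zeros(3),K,np.array(s["dist_coeffs"],float))[0][:,0]
E
python3 - <<'E'
from h import *
ims=[]
for n in("top","side"):
    s=ctrl.snapshot(n); ims.append(s["img"]); print(n,np.round(s["T"][:3,3],3))
    for t,z in(("mill",0),("collar_mouth",.135),("lid",.121),("lid_grip",.18),("salt_shaker",0),("chilli_jar",0),("dip_cup",0)):
        for r in ctrl.place_of(s,t)[:3]: print(t,round(r["p"],2),np.round(r["centre"]),np.round(at_z(s,r["centre"],z),3))
    cv2.imwrite(f"pics/{n}.png",s["img"][...,::-1])
E
```

```text
top [ 0.189 -0.026  1.317]
mill 0.89 [329. 208.] [ 0.472 -0.027  0.   ]
mill 0.81 [479. 328.] [ 0.189 -0.357  0.   ]
collar_mouth 0.89 [497. 325.] [ 0.193 -0.36   0.135]
lid 0.9 [245. 236.] [0.39  0.15  0.121]
lid 0.88 [329. 198.] [ 0.466 -0.029  0.121]
lid 0.83 [207. 307.] [0.245 0.23  0.121]
lid_grip 0.83 [329. 189.] [ 0.472 -0.028  0.18 ]
lid_grip 0.66 [244. 231.] [0.39  0.143 0.18 ]
lid_grip 0.64 [198. 310.] [0.236 0.234 0.18 ]
salt_shaker 0.6 [193. 236.] [0.414 0.288 0.   ]
chilli_jar 0.97 [197. 187.] [0.531 0.279 0.   ]
chilli_jar 0.72 [330. 198.] [ 0.496 -0.03   0.   ]
dip_cup 0.9 [425. 250.] [ 0.367 -0.245  0.   ]
side [ 0.455 -1.019  0.883]
mill 0.84 [218. 389.] [ 0.195 -0.356  0.   ]
mill 0.62 [371. 284.] [ 0.473 -0.032  0.   ]
collar_mouth 0.95 [208. 341.] [ 0.193 -0.358  0.135]
lid 0.86 [288. 206.] [0.269 0.088 0.121]
lid 0.74 [349. 227.] [0.417 0.018 0.121]
lid 0.69 [371. 245.] [ 0.467 -0.042  0.121]
lid_grip 0.82 [351. 211.] [ 0.421 -0.002  0.18 ]
lid_grip 0.64 [288. 191.] [0.276 0.063 0.18 ]
lid_grip 0.61 [374. 217.] [ 0.471 -0.019  0.18 ]
salt_shaker 0.72 [353. 206.] [0.416 0.281 0.   ]
chilli_jar 0.58 [394. 207.] [0.528 0.288 0.   ]
dip_cup 0.61 [311. 354.] [ 0.359 -0.252  0.   ]
```

View pics/top.png

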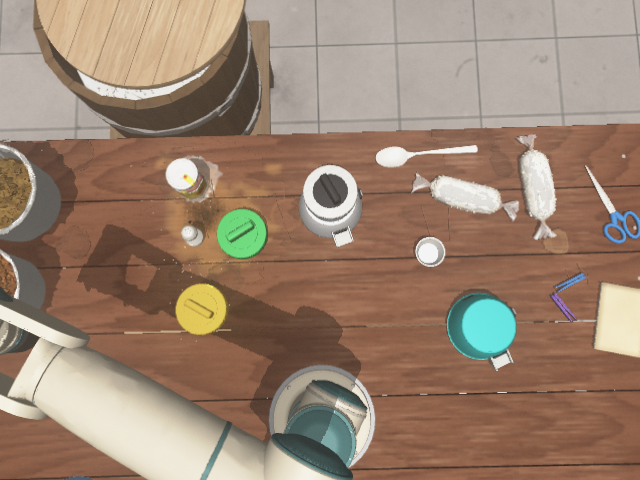

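View pics/side.png

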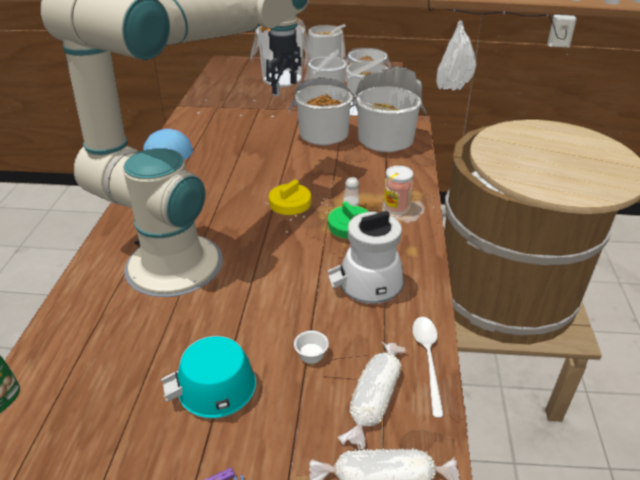

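The top view shows the real mill with its black-gripped lid at about (330,195). The green and yellow lids and the turquoise mill are the look-alikes. The cup is at (430,250), the shaker at (192,235) and the jar at (185,178). Next I measure the bar's direction.

```bash
python3 - <<'E'
from h import *
s=ctrl.snapshot("top"); im=s["img"]
c=cv2.resize(im[150:260,270:390],None,fx=5,fy=5,interpolation=cv2.INTER_CUBIC)
cv2.imwrite("pics/crop1.png",c[...,::-1])
o=ctrl.observe(); print({k:np.round(o[k],3) for k in("q","position","orientation","wrist_force","grip_width")})
for t in("lid_grip","lid"):
  for r in ctrl.masks_of(s,t)[:4]: print(t,round(r["p"],2),np.round(r["box"]),r["pixels"].sum())
E
```

```text
{'q': array([ 1.094,  0.052,  1.401, -0.   ,  1.689, -0.07 ]), 'position': array([0.208, 0.482, 0.245]), 'orientation': array([3.142, 0.   , 2.735]), 'wrist_force': array([-0.233, -0.426, -0.65 ]), 'grip_width': np.float64(0.085)}
lid_grip 0.96 [201. 309.  52.  50.] 2086
lid_grip 0.79 [243. 234.  48.  47.] 2014
lid_grip 0.64 [331. 192.  53.  56.] 2300
lid 0.72 [331. 195.  50.  53.] 2339
lid 0.7 [241. 236.  46.  51.] 2012
lid 0.67 [203. 311.  49.  52.] 2155
```

View pics/crop1.png

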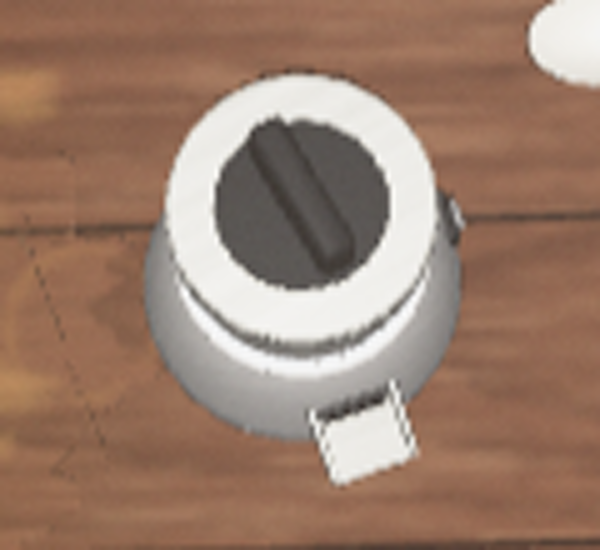

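The bar runs from crop (268,128) to (338,262), so its yaw is about 0.48 rad. The cap centre is near crop (301,208). I'll convert these to world coordinates and to tool-frame moves.

```bash
python3 - <<'E'
from h import *
s=ctrl.snapshot("top"); f=lambda a,b:(270+a/5-.4,150+b/5-.4)
a=at_z(s,f(268,128),.193);b=at_z(s,f(338,262),.193)
print("bar",a,b,(a+b)/2,np.linalg.norm(a-b),np.arctan2(*(a-b)[1::-1]))
L,R,U=[at_z(s,f(*p),.164) for p in((166,205),(436,205),(301,73))]
print("cap",L,R,U)
gt=[]
for n,p in(("top",None),("side",None)):
    s2=ctrl.snapshot(n); 
    r=[q for q in ctrl.place_of(s2,"lid_grip") if np.linalg.norm(at_z(s2,q["centre"],.18)[:2]-[.472,-.027])<.03]
    gt.append(ray(s2,r[0]["centre"]))
A=sum(np.eye(3)-np.outer(d,d) for o,d in gt);B=sum((np.eye(3)-np.outer(d,d))@o for o,d in gt)
print("tri",np.linalg.solve(A,B))
from scipy.spatial.transform import Rotation as Ro
o=ctrl.observe();M=Ro.from_euler("xyz",o["orientation"])
print(M.inv().apply(np.array([.472,-.027,.245])-o["position"]))
E
```

```text
bar [ 0.4976489  -0.01795551  0.193     ] [ 0.44204759 -0.04436864  0.193     ] [ 0.46984824 -0.03116208  0.193     ] 0.06155614308922495 0.4434851099286544
cap [0.47439456 0.02480001 0.164     ] [ 0.47121715 -0.0855519   0.164     ] [ 0.52849804 -0.03192018  0.164     ]
tri [ 0.4710859  -0.02775396  0.17772148]
[-4.44192780e-01 -3.63052051e-01  2.90528909e-04]
```

Emit:
arm_command --commands '[[[-0.0278,-0.0227,0],[0,0,0],-1],[[-0.0278,-0.0227,0],[0,0,0],-1],[[-0.0278,-0.0227,0],[0,0,0],-1],[[-0.0278,-0.0227,0],[0,0,0],-1],[[-0.0278,-0.0227,0],[0,0,0],-1],[[-0.0278,-0.0227,0],[0,0,0],-1],[[-0.0278,-0.0227,0],[0,0,0],-1],[[-0.0278,-0.0227,0],[0,0,0],-1],[[-0.0278,-0.0227,0],[0,0,0],-1],[[-0.0278,-0.0227,0],[0,0,0],-1],[[-0.0278,-0.0227,0],[0,0,0],-1],[[-0.0278,-0.0227,0],[0,0,0],-1],[[-0.0278,-0.0227,0],[0,0,0],-1],[[-0.0278,-0.0227,0],[0,0,0],-1],[[-0.0278,-0.0227,0],[0,0,0],-1],[[-0.0278,-0.0227,0],[0,0,0],-1],[[0,0,0],[0,0,-0.108],-1],[[0,0,0],[0,0,-0.108],-1],[[0,0,0],[0,0,-0.108],-1],[[0,0,0],[0,0,-0.108],-1]]'

```text
clock: 2.87
position: [0.4726, -0.0277, 0.2452]
orientation: [3.141, -0.0, -3.112]
wrist_force: [-0.6, 0.5, -0.1]
grip_width: 0.0853
grasp_force: 0.0
```

Emit:
arm_command --commands '[[[0,0,0],[0,0,-0.108],-1],[[0,0,0],[0,0,-0.108],-1],[[0,0,0],[0,0,-0.108],-1],[[0,0,0],[0,0,-0.108],-1],[[0,0,0],[0,0,0],-1]]'

```text
clock: 3.28
position: [0.4725, -0.0274, 0.2453]
orientation: [3.142, 0.0, -2.681]
wrist_force: [-0.2, 0.3, 0.9]
grip_width: 0.0858
grasp_force: 0.0
```

```bash
cat > st.py <<'E'
from h import *
import sys
from scipy.spatial.transform import Rotation as Ro
def st(tx=None):
    o=ctrl.observe();print({k:np.round(o[k],4).tolist() for k in("clock","q","position","orientation","wrist_force","moment","grip_width","grasp_force")})
    if tx is not None:
        M=Ro.from_euler("xyz",o["orientation"]);print("tool shift",np.round(M.inv().apply(np.array(tx)-o["position"]),4))
if __name__=="__main__": st([float(v) for v in sys.argv[1:]] or None)
E
python3 st.py .471 -.030 .182
python3 - <<'E'
from h import *
s=ctrl.snapshot("side"); cv2.imwrite("pics/s2.png",cv2.resize(s["img"][130:310,280:460],None,fx=3,fy=3)[...,::-1])
E
```

```text
{'clock': 3.2833, 'q': [-0.136, -0.0953, 1.5459, 0.0001, 1.6908, -2.1677], 'position': [0.4725, -0.0274, 0.2453], 'orientation': [3.1416, 0.0002, -2.6807], 'wrist_force': [-0.1583, 0.2641, 0.9182], 'moment': [0.0232, -0.0101, 0.0176], 'grip_width': 0.0858, 'grasp_force': 0.0}
tool shift [ 0.0025 -0.0017  0.0633]
```

View pics/s2.png

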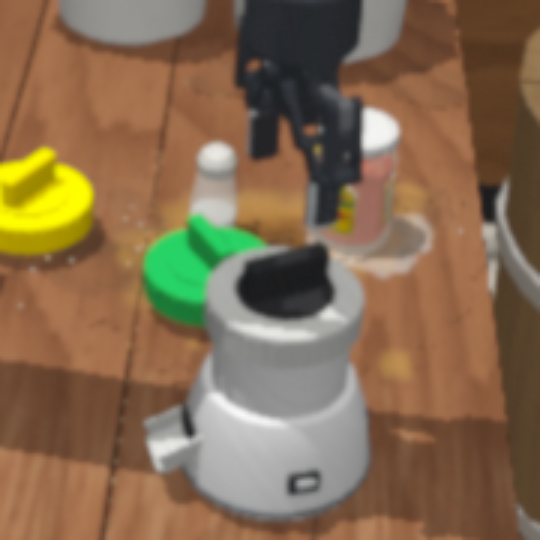

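The open jaws stand over the bar and straddle it. I'll descend and close.

Emit:
arm_command --commands '[[[0.0015,-0.001,0.016],[0,0,0],-1],[[0,0,0.016],[0,0,0],-1],[[0,0,0.016],[0,0,0],-1],[[0,0,0.014],[0,0,0],-1],[[0,0,0],[0,0,0],1],[[0,0,0],[0,0,0],1],[[0,0,0],[0,0,0],1],[[0,0,0],[0,0,0],1],[[0,0,0],[0,0,0],1],[[0,0,0],[0,0,0],1],[[0,0,0],[0,0,0],1],[[0,0,0],[0,0,0],1]]' --newtons 50

```text
clock: 4.33
position: [0.4721, -0.0291, 0.1842]
orientation: [-3.14, 0.002, -2.685]
wrist_force: [1.7, -0.4, 3.2]
grip_width: 0.015
grasp_force: 51.2
```

```bash
python3 st.py .471 -.030 .182
```

```text
{'clock': 4.3333, 'q': [-0.1396, -0.0704, 1.6445, -0.0, 1.5653, -2.1672], 'position': [0.4721, -0.0291, 0.1842], 'orientation': [-3.1403, 0.0017, -2.6847], 'wrist_force': [1.7434, -0.3664, 3.21], 'moment': [-0.1491, -0.2452, -0.1189], 'grip_width': 0.015, 'grasp_force': 51.1614}
tool shift [ 0.0014 -0.0003  0.0022]
```

Emit:
arm_command --commands '[[[0,0,0.001],[0,0,0.05],1],[[0,0,0],[0,0,0.05],1],[[0,0,0],[0,0,0.05],1],[[0,0,0],[0,0,0.05],1],[[0,0,0],[0,0,0.05],1],[[0,0,0],[0,0,0.05],1],[[0,0,0],[0,0,0.05],1]]'

```text
clock: 4.92
position: [0.4723, -0.0294, 0.1841]
orientation: [-3.14, 0.003, -3.037]
wrist_force: [-0.5, -2.0, 8.4]
grip_width: 0.0151
grasp_force: 51.8
```

```bash
python3 st.py .471 -.030 .182
```

```text
{'clock': 4.9167, 'q': [-0.1397, -0.0705, 1.6448, -0.0008, 1.564, -1.8153], 'position': [0.4723, -0.0294, 0.1841], 'orientation': [-3.14, 0.003, -3.0368], 'wrist_force': [-0.46, -1.953, 8.4022], 'moment': [-0.3937, 0.1555, 0.2656], 'grip_width': 0.0151, 'grasp_force': 51.7723}
tool shift [ 0.0014 -0.0005  0.0021]
```

Emit:
arm_command --commands '[[[0,0,0],[0,0,0.05],1],[[0,0,0],[0,0,0.05],1],[[0,0,0],[0,0,0],1]]'

```text
clock: 5.17
position: [0.4724, -0.0294, 0.1841]
orientation: [-3.14, 0.003, -3.137]
wrist_force: [0.5, -2.0, 8.2]
grip_width: 0.0151
grasp_force: 51.8
```

Emit:
arm_command --commands '[[[0,0,0],[0,0,0.05],1],[[0,0,0],[0,0,0.05],1],[[0,0,0],[0,0,0],1]]'

```text
clock: 5.42
position: [0.4724, -0.0295, 0.1841]
orientation: [-3.14, 0.003, 3.046]
wrist_force: [1.3, -2.5, 8.1]
grip_width: 0.0151
grasp_force: 51.8
```

Emit:
arm_command --commands '[[[0,0,0],[0,0,0.05],1],[[0,0,0],[0,0,0.05],1],[[0,0,0],[0,0,0],1]]'

```text
clock: 5.67
position: [0.4724, -0.0296, 0.1841]
orientation: [-3.141, 0.004, 2.946]
wrist_force: [1.0, -1.8, 8.3]
grip_width: 0.0155
grasp_force: 51.8
```

Emit:
arm_command --commands '[[[0,0,0],[0,0,0.05],1],[[0,0,0],[0,0,0.05],1],[[0,0,0],[0,0,0],1]]'

```text
clock: 5.92
position: [0.4724, -0.0297, 0.1841]
orientation: [-3.141, 0.004, 2.846]
wrist_force: [0.9, -3.2, 8.5]
grip_width: 0.015
grasp_force: 51.8
```

Emit:
arm_command --commands '[[[0,0,0],[0,0,0.05],1],[[0,0,0],[0,0,0.05],1],[[0,0,0],[0,0,0],1]]'

```text
clock: 6.17
position: [0.4724, -0.0298, 0.1841]
orientation: [-3.141, 0.004, 2.746]
wrist_force: [0.6, -3.3, 8.4]
grip_width: 0.0149
grasp_force: 51.8
```

Emit:
arm_command --commands '[[[0,0,0],[0,0,0.05],1],[[0,0,0],[0,0,0.05],1],[[0,0,0],[0,0,0],1]]'

```text
clock: 6.42
position: [0.4724, -0.0298, 0.1841]
orientation: [-3.141, 0.004, 2.646]
wrist_force: [0.7, -3.6, 8.0]
grip_width: 0.0155
grasp_force: 51.7
```

Emit:
arm_command --commands '[[[0,0,0],[0,0,0.05],1],[[0,0,0],[0,0,0.05],1],[[0,0,0],[0,0,0],1]]'

```text
clock: 6.67
position: [0.4724, -0.0298, 0.1841]
orientation: [3.141, 0.004, 2.546]
wrist_force: [0.3, -2.9, 8.1]
grip_width: 0.0148
grasp_force: 51.7
```

Emit:
arm_command --commands '[[[0,0,0],[0,0,0.05],1],[[0,0,0],[0,0,0],1]]'

```text
clock: 6.83
position: [0.4724, -0.0298, 0.1841]
orientation: [3.141, 0.004, 2.496]
wrist_force: [1.1, -4.0, 8.1]
grip_width: 0.0154
grasp_force: 51.7
```

Emit:
arm_command --commands '[[[0,0,0],[0,0,0.05],1],[[0,0,0],[0,0,0.05],1],[[0,0,0],[0,0,0],1]]'

```text
clock: 7.08
position: [0.4724, -0.0298, 0.1841]
orientation: [3.141, 0.004, 2.396]
wrist_force: [1.3, -2.9, 7.6]
grip_width: 0.0151
grasp_force: 51.7
```

```bash
python3 - <<'E'
from st import *
st()
s=ctrl.snapshot("side"); cv2.imwrite("pics/s3.png",cv2.resize(s["img"][130:310,280:460],None,fx=3,fy=3)[...,::-1])
E
```

```text
{'clock': 7.0833, 'q': [-0.1402, -0.0704, 1.6448, -0.0015, 1.5636, -0.9649], 'position': [0.4724, -0.0298, 0.1841], 'orientation': [3.1408, 0.0038, 2.3955], 'wrist_force': [1.3209, -2.8714, 7.5907], 'moment': [-0.587, 0.0124, -0.0178], 'grip_width': 0.0151, 'grasp_force': 51.7035}
```

View pics/s3.png

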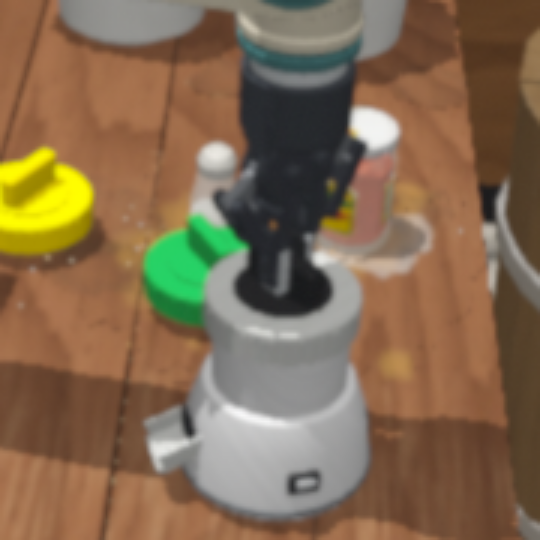

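The lid is turning with the gripper and has not sunk yet after about 69°. I'll keep turning in small steps.

Emit:
arm_command --commands '[[[0,0,0],[0,0,0.05],1],[[0,0,0],[0,0,0.05],1],[[0,0,0],[0,0,0],1]]'

```text
clock: 7.38
position: [0.4723, -0.0298, 0.184]
orientation: [3.141, 0.004, 2.296]
wrist_force: [1.4, -3.6, 7.2]
grip_width: 0.0153
grasp_force: 51.7
```

Emit:
arm_command --commands '[[[0,0,0],[0,0,0.05],1],[[0,0,0],[0,0,0.05],1],[[0,0,0],[0,0,0],1]]'

```text
clock: 7.63
position: [0.4722, -0.0297, 0.1832]
orientation: [3.141, 0.003, 2.196]
wrist_force: [1.1, -5.4, 4.2]
grip_width: 0.0148
grasp_force: 51.2
```

Emit:
arm_command --commands '[[[0,0,0.001],[0,0,0.03],1],[[0,0,0.001],[0,0,0.03],1],[[0,0,0],[0,0,0],1]]'

```text
clock: 7.88
position: [0.4721, -0.0297, 0.1805]
orientation: [3.141, 0.002, 2.138]
wrist_force: [3.6, -5.2, 1.1]
grip_width: 0.0154
grasp_force: 50.7
```

Emit:
arm_command --commands '[[[0,0,0.002],[0,0,0],1],[[0,0,0.002],[0,0,0],1],[[0,0,0.002],[0,0,0],1],[[0,0,0.002],[0,0,0],1],[[0,0,0.002],[0,0,0],1],[[0,0,0.002],[0,0,0],1],[[0,0,0],[0,0,0],1]]'

```text
clock: 8.47
position: [0.4722, -0.0299, 0.1694]
orientation: [3.141, 0.003, 2.14]
wrist_force: [1.1, -5.8, 5.9]
grip_width: 0.0152
grasp_force: 51.5
```

Emit:
arm_command --commands '[[[0,0,0.002],[0,0,0],1],[[0,0,0.002],[0,0,0],1],[[0,0,0.001],[0,0,0],1],[[0,0,0],[0,0,0],1]]'

```text
clock: 8.8
position: [0.4723, -0.0299, 0.165]
orientation: [3.14, 0.003, 2.14]
wrist_force: [0.2, -5.8, 9.6]
grip_width: 0.0153
grasp_force: 52.0
```

Lid foot is now at about 102 mm, so I'll turn towards the stop.

Emit:
arm_command --commands '[[[0,0,0],[0,0,0.06],1],[[0,0,0],[0,0,0.06],1],[[0,0,0],[0,0,0.06],1],[[0,0,0],[0,0,0.06],1],[[0,0,0],[0,0,0.06],1]]'

```text
clock: 9.22
position: [0.4719, -0.0304, 0.1646]
orientation: [3.141, 0.004, 1.837]
wrist_force: [-2.5, -9.6, 7.2]
grip_width: 0.0151
grasp_force: 51.8
```

Emit:
arm_command --commands '[[[0,0,0],[0,0,0.06],1],[[0,0,0],[0,0,0.06],1],[[0,0,0],[0,0,0.06],1],[[0,0,0],[0,0,0.06],1],[[0,0,0],[0,0,0.06],1]]'

```text
clock: 9.63
position: [0.4719, -0.0301, 0.1646]
orientation: [3.14, 0.003, 1.537]
wrist_force: [-2.4, -7.0, 8.0]
grip_width: 0.0153
grasp_force: 51.8
```

```bash
python3 st.py
```

```text
{'clock': 9.6333, 'q': [-0.1404, -0.057, 1.6714, -0.0024, 1.5253, -0.1066], 'position': [0.4719, -0.0301, 0.1646], 'orientation': [3.14, 0.0026, 1.537], 'wrist_force': [-2.3703, -6.9714, 8.0012], 'moment': [-1.2044, 0.3449, 0.2858], 'grip_width': 0.0153, 'grasp_force': 51.81}
```

Emit:
arm_command --commands '[[[-0.001,0,0],[0,0,0.06],1],[[0,0,0],[0,0,0.06],1],[[0,0,0],[0,0,0.06],1],[[0,0,0],[0,0,0.06],1],[[0,0,0],[0,0,0.06],1],[[0,0,0],[0,0,0.06],1],[[0,0,0],[0,0,0.06],1],[[0,0,0],[0,0,0.06],1],[[0,0,0],[0,0,0.06],1],[[0,0,0],[0,0,0.06],1]]'

```text
clock: 10.47
position: [0.472, -0.0302, 0.1646]
orientation: [3.14, -0.0, 0.938]
wrist_force: [-1.8, -2.1, 7.1]
grip_width: 0.015
grasp_force: 51.8
```

Emit:
arm_command --commands '[[[0,0,0],[0,0,0.05],1],[[0,0,0],[0,0,0.05],1],[[0,0,0],[0,0,0.05],1]]'

```text
clock: 10.72
position: [0.472, -0.0302, 0.1646]
orientation: [3.14, -0.001, 0.788]
wrist_force: [-0.8, -1.9, 7.5]
grip_width: 0.015
grasp_force: 51.8
```

```bash
python3 st.py
```

```text
{'clock': 10.7167, 'q': [-0.1417, -0.0569, 1.6713, -0.0004, 1.5253, 0.6409], 'position': [0.472, -0.0302, 0.1646], 'orientation': [3.1398, -0.0008, 0.7882], 'wrist_force': [-0.7802, -1.9313, 7.4793], 'moment': [-0.4445, 0.1723, 0.1349], 'grip_width': 0.015, 'grasp_force': 51.7695}
```

Emit:
arm_command --commands '[[[0,0,0],[0,0,0.04],1],[[0,0,0],[0,0,0.04],1],[[0,0,0],[0,0,0.04],1],[[0,0,0],[0,0,0],1]]'

```text
clock: 11.05
position: [0.4721, -0.0301, 0.1647]
orientation: [3.14, -0.001, 0.668]
wrist_force: [-1.6, -1.5, 8.0]
grip_width: 0.0151
grasp_force: 51.8
```

```bash
python3 st.py
```

```text
{'clock': 11.05, 'q': [-0.1417, -0.0569, 1.6712, -0.0003, 1.5251, 0.7608], 'position': [0.4721, -0.0301, 0.1647], 'orientation': [3.1398, -0.0014, 0.6684], 'wrist_force': [-1.6473, -1.4953, 8.041], 'moment': [-0.3898, 0.0805, -0.0087], 'grip_width': 0.0151, 'grasp_force': 51.7663}
```

Emit:
arm_command --commands '[[[0,0,0],[0,0,0.04],1],[[0,0,0],[0,0,0.04],1],[[0,0,0],[0,0,0],1]]'

```text
clock: 11.3
position: [0.4721, -0.0301, 0.1647]
orientation: [3.14, -0.002, 0.588]
wrist_force: [-0.8, -2.6, 8.4]
grip_width: 0.015
grasp_force: 51.8
```

```bash
python3 st.py
```

```text
{'clock': 11.3, 'q': [-0.1416, -0.057, 1.6712, -0.0002, 1.5251, 0.8408], 'position': [0.4721, -0.0301, 0.1647], 'orientation': [3.1399, -0.0016, 0.5884], 'wrist_force': [-0.7945, -2.5769, 8.405], 'moment': [-0.3725, 0.0813, 0.0139], 'grip_width': 0.015, 'grasp_force': 51.7645}
```

Emit:
arm_command --commands '[[[0,0,0],[0,0,0.03],1],[[0,0,0],[0,0,0.03],1],[[0,0,0],[0,0,0],1]]'

```text
clock: 11.55
position: [0.4722, -0.0305, 0.1647]
orientation: [3.139, -0.001, 0.529]
wrist_force: [-0.8, -4.8, 7.9]
grip_width: 0.0151
grasp_force: 51.7
```

```bash
python3 st.py
```

```text
{'clock': 11.55, 'q': [-0.1419, -0.0569, 1.6711, -0.0012, 1.5248, 0.8998], 'position': [0.4722, -0.0305, 0.1647], 'orientation': [3.139, -0.0013, 0.5291], 'wrist_force': [-0.8337, -4.7519, 7.9496], 'moment': [-0.7427, 0.0048, 0.2372], 'grip_width': 0.0151, 'grasp_force': 51.7315}
```

Emit:
arm_command --commands '[[[0,0,0],[0,0,0.03],1],[[0,0,0],[0,0,0.02],1],[[0,0,0],[0,0,0],1]]'

```text
clock: 11.8
position: [0.4723, -0.0316, 0.1647]
orientation: [3.137, -0.001, 0.48]
wrist_force: [0.2, -9.6, 7.2]
grip_width: 0.015
grasp_force: 51.9
```

```bash
python3 st.py
```

```text
{'clock': 11.8, 'q': [-0.1427, -0.0568, 1.671, -0.0036, 1.5241, 0.9487], 'position': [0.4723, -0.0316, 0.1647], 'orientation': [3.1368, -0.0006, 0.4796], 'wrist_force': [0.2197, -9.6016, 7.1949], 'moment': [-1.6079, -0.0781, 0.6232], 'grip_width': 0.015, 'grasp_force': 51.8837}
```

The stop is felt at yaw of about 0.54. I'll back off a little and raise gently into the notch.

Emit:
arm_command --commands '[[[0,0,0],[0,0,-0.04],1],[[0,0,0],[0,0,-0.04],1],[[0,0,-0.001],[0,0,0],1],[[0,0,-0.001],[0,0,0],1],[[0,0,-0.001],[0,0,0],1],[[0,0,-0.001],[0,0,0],1],[[0,0,-0.001],[0,0,0],1],[[0,0,-0.001],[0,0,0],1],[[0,0,0],[0,0,0],1]]'

```text
clock: 12.55
position: [0.4719, -0.0302, 0.1688]
orientation: [3.141, -0.0, 0.559]
wrist_force: [6.4, -3.2, -2.7]
grip_width: 0.0153
grasp_force: 50.3
```

```bash
python3 st.py
```

```text
{'clock': 12.55, 'q': [-0.1418, -0.0595, 1.6653, -0.0005, 1.5347, 0.8696], 'position': [0.4719, -0.0302, 0.1688], 'orientation': [3.1406, -0.0005, 0.5594], 'wrist_force': [6.4091, -3.1983, -2.6508], 'moment': [-0.8083, -1.0755, -0.1103], 'grip_width': 0.0153, 'grasp_force': 50.3471}
```

Emit:
arm_command --commands '[[[0,0,0],[0,0,0.02],1],[[0,0,0],[0,0,0],1]]'

```text
clock: 12.72
position: [0.4718, -0.0302, 0.1688]
orientation: [3.141, -0.0, 0.539]
wrist_force: [5.1, -3.2, -1.1]
grip_width: 0.0153
grasp_force: 50.5
```

Emit:
arm_command --commands '[[[0,0,0],[0,0,0.02],1],[[0,0,0],[0,0,0],1]]'

```text
clock: 12.88
position: [0.4718, -0.0306, 0.1689]
orientation: [3.14, 0.0, 0.519]
wrist_force: [3.7, -6.6, 0.3]
grip_width: 0.0152
grasp_force: 50.7
```

```bash
python3 st.py
```

```text
{'clock': 12.8833, 'q': [-0.142, -0.0596, 1.6651, -0.0017, 1.5354, 0.9096], 'position': [0.4718, -0.0306, 0.1689], 'orientation': [3.1398, 0.0005, 0.5193], 'wrist_force': [3.6904, -6.5797, 0.3433], 'moment': [-1.12, -0.7681, 0.3367], 'grip_width': 0.0152, 'grasp_force': 50.6655}
```

Emit:
arm_command --commands '[[[0,0,0.002],[0,0,0],1],[[0,0,0.002],[0,0,0],1],[[0,0,0],[0,0,-0.04],1],[[0,0,0],[0,0,-0.04],1],[[0,0,0],[0,0,0],1]]'

```text
clock: 13.3
position: [0.4719, -0.0301, 0.1663]
orientation: [3.14, -0.001, 0.602]
wrist_force: [0.1, -2.6, 7.2]
grip_width: 0.0152
grasp_force: 51.7
```

```bash
python3 st.py
```

```text
{'clock': 13.3, 'q': [-0.1417, -0.0581, 1.669, -0.0001, 1.5291, 0.8274], 'position': [0.4719, -0.0301, 0.1663], 'orientation': [3.1405, -0.0011, 0.6017], 'wrist_force': [0.1006, -2.5605, 7.1761], 'moment': [-0.5272, -0.1322, 0.0401], 'grip_width': 0.0152, 'grasp_force': 51.6558}
```

Emit:
arm_command --commands '[[[0,0,-0.002],[0,0,0],1],[[0,0,-0.002],[0,0,0],1],[[0,0,-0.001],[0,0,0],1],[[0,0,0],[0,0,0],1]]'

```text
clock: 13.63
position: [0.4717, -0.0299, 0.1686]
orientation: [-3.141, 0.0, 0.599]
wrist_force: [8.2, -1.8, -8.6]
grip_width: 0.0149
grasp_force: 49.7
```

```bash
python3 st.py
```

```text
{'clock': 13.6333, 'q': [-0.1416, -0.0591, 1.6652, 0.0001, 1.5357, 0.8298], 'position': [0.4717, -0.0299, 0.1686], 'orientation': [-3.1414, 0.0001, 0.5994], 'wrist_force': [8.1997, -1.8063, -8.5566], 'moment': [-0.7605, -1.5269, -0.134], 'grip_width': 0.0149, 'grasp_force': 49.6745}
```

The lateral forces show that the grasp is about 1.5–2 mm off-axis, so one lug meets the stop early. I'll press, shift along tool +y, turn to the stop again and lift.

Emit:
arm_command --commands '[[[0,0,0.002],[0,0,0],1],[[0,0,0.002],[0,0,0],1],[[0,0.001,0.002],[0,0,0],1],[[0,0.001,0],[0,0,0.02],1],[[0,0,0],[0,0,0.04],1],[[0,0,0],[0,0,0],1]]'

```text
clock: 14.13
position: [0.4728, -0.0309, 0.1652]
orientation: [-3.141, -0.001, 0.538]
wrist_force: [-0.4, 0.6, 8.1]
grip_width: 0.0149
grasp_force: 51.9
```

```bash
python3 st.py
```

```text
{'clock': 14.1333, 'q': [-0.1441, -0.0539, 1.6672, 0.0016, 1.5279, 0.8885], 'position': [0.4728, -0.0309, 0.1652], 'orientation': [-3.1406, -0.0013, 0.5381], 'wrist_force': [-0.3761, 0.6104, 8.1254], 'moment': [0.1274, 0.0235, -0.0265], 'grip_width': 0.0149, 'grasp_force': 51.8969}
```

Emit:
arm_command --commands '[[[0,0,0],[0,0,0.02],1],[[0,0,0],[0,0,0.02],1],[[0,0,0],[0,0,0],1]]'

```text
clock: 14.38
position: [0.4729, -0.0315, 0.1652]
orientation: [3.141, -0.001, 0.499]
wrist_force: [-1.0, -2.1, 7.1]
grip_width: 0.0156
grasp_force: 51.8
```

```bash
python3 st.py
```

```text
{'clock': 14.3833, 'q': [-0.1444, -0.0539, 1.6671, 0.0002, 1.5273, 0.9272], 'position': [0.4729, -0.0315, 0.1652], 'orientation': [3.1411, -0.001, 0.4992], 'wrist_force': [-0.982, -2.1142, 7.1256], 'moment': [-0.3727, -0.0551, 0.1809], 'grip_width': 0.0156, 'grasp_force': 51.7904}
```

Emit:
arm_command --commands '[[[0,0.001,0],[0,0,0.02],1],[[0,0,0],[0,0,0.03],1],[[0,0,0],[0,0,0],1]]'

```text
clock: 14.63
position: [0.4731, -0.0318, 0.1652]
orientation: [-3.141, -0.0, 0.451]
wrist_force: [-1.7, 0.1, 8.6]
grip_width: 0.0155
grasp_force: 56.8
```

```bash
python3 st.py
```

```text
{'clock': 14.6333, 'q': [-0.1456, -0.0525, 1.6658, 0.0009, 1.5283, 0.9742], 'position': [0.4731, -0.0318, 0.1652], 'orientation': [-3.1409, -0.0005, 0.451], 'wrist_force': [-1.6759, 0.0668, 8.6394], 'moment': [-0.0717, 0.2904, 1.2938], 'grip_width': 0.0155, 'grasp_force': 56.7622}
```

Emit:
arm_command --commands '[[[0,0,0],[0,0,0.03],1],[[0,0,0],[0,0,0.02],1],[[0,0,0],[0,0,0],1]]'

```text
clock: 14.88
position: [0.4734, -0.0318, 0.1656]
orientation: [-3.141, -0.001, 0.402]
wrist_force: [-0.1, -0.4, 9.6]
grip_width: 0.015
grasp_force: 77.6
```

```bash
python3 st.py
```

```text
{'clock': 14.8833, 'q': [-0.1454, -0.0526, 1.6652, 0.0008, 1.528, 1.0234], 'position': [0.4734, -0.0318, 0.1656], 'orientation': [-3.1415, -0.0013, 0.402], 'wrist_force': [-0.1402, -0.3674, 9.6116], 'moment': [-0.1613, 0.3164, 1.6423], 'grip_width': 0.015, 'grasp_force': 77.5541}
```

Both lugs are now at the true stop, since there is moment but no side force. I'll back off slightly and lift.

Emit:
arm_command --commands '[[[0,0,0],[0,0,-0.04],1],[[0,0,0],[0,0,-0.04],1],[[0,0,-0.001],[0,0,0],1],[[0,0,-0.001],[0,0,0],1],[[0,0,-0.001],[0,0,0],1],[[0,0,-0.001],[0,0,0],1],[[0,0,-0.001],[0,0,0],1],[[0,0,-0.001],[0,0,0],1],[[0,0,-0.001],[0,0,0],1],[[0,0,0],[0,0,0],1]]'

```text
clock: 15.72
position: [0.473, -0.032, 0.1712]
orientation: [-3.14, -0.0, 0.479]
wrist_force: [0.6, 5.4, 2.6]
grip_width: 0.015
grasp_force: 51.8
```

```bash
python3 st.py
```

```text
{'clock': 15.7167, 'q': [-0.146, -0.0565, 1.6574, 0.001, 1.5413, 0.9456], 'position': [0.473, -0.032, 0.1712], 'orientation': [-3.1404, -0.0, 0.4792], 'wrist_force': [0.5821, 5.4271, 2.5951], 'moment': [0.9811, -0.0163, 0.3073], 'grip_width': 0.015, 'grasp_force': 51.7921}
```

Lid foot is at about 108 mm and has risen past the ledge height into the notch. I'll relieve the side force, release and back away.

Emit:
arm_command --commands '[[[0,-0.001,-0.001],[0,0,0],1],[[0,0,0],[0,0,0],1],[[0,0,0],[0,0,0],-1],[[0,0,0],[0,0,0],-1],[[0,0,0],[0,0,0],-1],[[0,0,0],[0,0,0],-1],[[0,0,0],[0,0,0],-1],[[0,0,0],[0,0,0],-1],[[0,0,0],[0,0,0],-1],[[0,0,0],[0,0,0],-1],[[0,0,-0.02],[0,0,0],-1],[[0,0,-0.04],[0,0,0],-1],[[0,0,-0.04],[0,0,0],-1],[[0,0,-0.03],[0,0,0],-1]]'

```text
clock: 16.88
position: [0.4728, -0.0316, 0.3057]
orientation: [3.14, -0.002, 0.479]
wrist_force: [0.3, 0.6, 0.6]
grip_width: 0.0853
grasp_force: 0.0
```

```bash
python3 - <<'E'
from st import *
st()
s=ctrl.snapshot("side"); cv2.imwrite("pics/s4.png",cv2.resize(s["img"][170:310,300:440],None,fx=4,fy=4,interpolation=cv2.INTER_CUBIC)[...,::-1])
for t in("lid","lid_grip"):
  for r in ctrl.place_of(s,t): print(t,round(r["p"],2),np.round(r["centre"],1))
print(proj(s,[[.473,-.031,z] for z in(.109,.115,.121,.168,.18)]))
E
```

```text
{'clock': 16.8833, 'q': [-0.1447, -0.1013, 1.4325, 0.0, 1.8075, 0.9473], 'position': [0.4728, -0.0316, 0.3057], 'orientation': [3.14, -0.0023, 0.4788], 'wrist_force': [0.3447, 0.6279, 0.5876], 'moment': [-0.0072, -0.0279, 0.0522], 'grip_width': 0.0853, 'grasp_force': 0.0}
lid 0.77 [370.  247.1]
lid 0.62 [290.8 207.4]
lid 0.6 [347.  231.5]
lid_grip 0.9 [372.8 226.3]
lid_grip 0.75 [352.6 212.3]
lid_grip 0.67 [289.5 188.1]
[[373.37486745 246.56508357]
 [373.52335575 244.389495  ]
 [373.67261071 242.20106153]
 [374.86884858 224.60253295]
 [375.18214024 219.97608509]]
```

View pics/s4.png

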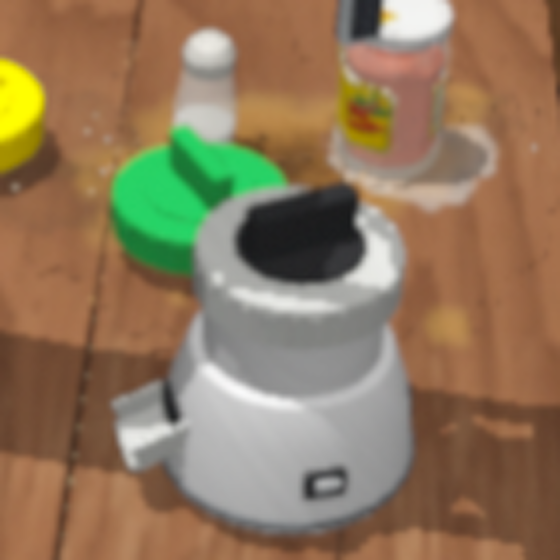

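The lid looks level and lower than before, with the bystanders untouched. To confirm the height and level, I'll gently touch the bar's two ends with the closed fingertips.

Emit:
arm_command --commands '[[[0.022,0,0],[0,0,0],1],[[0,0,0.03],[0,0,0],1],[[0,0,0.035],[0,0,0],1],[[0,0,0.03],[0,0,0],1],[[0,0,0.005],[0,0,0],1],[[0,0,0.003],[0,0,0],1],[[0,0,0.002],[0,0,0],1],[[0,0,0],[0,0,0],1],[[0,0,0],[0,0,0],1]]'

```text
clock: 17.78
position: [0.4931, -0.0214, 0.1993]
orientation: [3.14, -0.003, 0.479]
wrist_force: [0.5, -0.6, -0.6]
grip_width: -0.0001
grasp_force: 0.0
```

Emit:
arm_command --commands '[[[0,0,0.001],[0,0,0],1],[[0,0,0.001],[0,0,0],1],[[0,0,0],[0,0,0],1]]'

```text
clock: 18.03
position: [0.4929, -0.0214, 0.1965]
orientation: [3.14, -0.002, 0.479]
wrist_force: [0.8, 1.1, 4.6]
grip_width: -0.0003
grasp_force: 2.1
```

Emit:
arm_command --commands '[[[0,0,0.001],[0,0,0],1],[[0,0,0],[0,0,0],1]]'

```text
clock: 18.2
position: [0.4928, -0.0214, 0.1952]
orientation: [3.141, -0.002, 0.479]
wrist_force: [2.2, 1.1, 4.8]
grip_width: -0.0002
grasp_force: 2.5
```

Emit:
arm_command --commands '[[[0,0,-0.008],[0,0,0],1],[[-0.022,0,0],[0,0,0],1],[[-0.022,0,0],[0,0,0],1],[[0,0,0.005],[0,0,0],1],[[0,0,0.001],[0,0,0],1],[[0,0,0],[0,0,0],1],[[0,0,0],[0,0,0],1]]'

```text
clock: 18.78
position: [0.4534, -0.0417, 0.1966]
orientation: [-3.142, 0.0, 0.479]
wrist_force: [-2.7, -0.7, 3.8]
grip_width: 0.0
grasp_force: 2.1
```

Emit:
arm_command --commands '[[[0,0,0.001],[0,0,0],1],[[0,0,0],[0,0,0],1]]'

```text
clock: 18.95
position: [0.4535, -0.0416, 0.1954]
orientation: [3.142, 0.0, 0.479]
wrist_force: [-2.1, -1.8, 5.1]
grip_width: -0.0001
grasp_force: 2.4
```

Both ends were met at about the same height (TCP near 0.1965, which puts the lid foot near 109 mm). The lid is level and locked, so I'll retreat and hand in.

Emit:
arm_command --commands '[[[0,0,-0.01],[0,0,0],1],[[0,0,-0.03],[0,0,0],1],[[0,0,-0.03],[0,0,0],1],[[0,0,-0.03],[0,0,0],1],[[0,0,0],[0,0,0],1],[[0,0,0],[0,0,0],1],[[0,0,0],[0,0,0],1]]'

```text
clock: 19.53
position: [0.4532, -0.0415, 0.2945]
orientation: [-3.141, 0.001, 0.479]
wrist_force: [1.0, 0.2, -0.4]
grip_width: 0.0003
grasp_force: 0.0
```

```bash
python3 -c "
from h import *
print(ctrl.finish_job())"
```

```text
the job is handed in; nothing more can be done
None
```

I handed the job in at about 19.5 s: the lid is clicked up in its notches, level, with its foot about 109 mm up by touch, and the arm is clear and never went near the shaker, jar or cup; the hand-in returned no verdict.

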